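# Load the full solder reel into the feed cradle

## Task

Take the full reel of solder that lies on its side on the bench and lay it in the feed cradle, resting on both bars between the two end cheeks with its axis along the bars, then let go. Either way round will do. Leave the empty reel where it lies.

Things in the scene. Friction and masses are not known exactly. Their poses are not given: they have to be found in the camera images.
- full_reel: Full reel, 0.2-0.4 kg: two blue flanges 52 mm in diameter, 4 mm thick, 66 mm long overall; between them (58 mm clear) grey solder wire wound to 38 mm diameter. Lies on its side with both flange rims on the bench; rolls freely if pushed. Origin: its centre, on the axis (26 mm above the bench at the start). y: the reel's axis; x and z turn as it rolls. Both ends alike.
- empty_reel: Empty reel, to be left alone: the same blue flanges (52 mm in diameter, 66 mm long overall) with only a bare blue core 20 mm in diameter between them. Also lies on its side and rolls freely. Origin and axes as for the full reel. The two reels lie to the left of the cradle, either one the nearer to it.
- cradle: Fixed feed cradle: grey base 80 (x) by 106 (y) by 8 mm; two steel bars, 10 mm thick, along y, centred at x = -13 and +13 mm, 18 mm up; at each end a cheek 50 mm wide (x), 5 mm thick, top 36 mm up. Cheeks 90 mm apart inside: 12 mm play at each end of a reel. Open above and at the sides. Origin: centre of underside, on the bench, z up. A seated reel's axis is at x = 0, 46 mm up.

How it is judged:
At the end, for the whole second after the job is handed in: The full reel rests in the cradle: its centre within 10 mm of the cradle's middle across the bars and 15 mm along them, 41 to 51 mm above the bench, its axis within 10 degrees of the bars, at rest. The empty reel is within 30 mm of where it started (x of full_reel in the frame of cradle between -0.01 and 0.01 m and y of full_reel in the frame of cradle between -0.015 and 0.015 m and z of full_reel in the frame of cradle between 0.041 and 0.051 m and angle between the y axis of full_reel and the y axis of cradle, either way round below 0.18 rad and linear speed of full_reel below 0.03 m/s and angular speed of full_reel below 0.5 rad/s and distance of empty_reel from where it was at the start of the episode below 0.03 m); the robot touches nothing.
It fails at once if the empty reel was pushed or rolled more than 30 mm from its place (distance of empty_reel from where it was at the start of the episode above 0.03 m).
It also fails if it takes over 40 s, if anything falls off the work surface, if the arm or the gripper's body presses on something with over 40 N, if the wrist force passes 120 N, or if a joint passes its speed limit or range.

## Robot

A 6-joint arm with a two-finger parallel gripper is mounted at the origin on the work surface. World frame = base frame: x ahead of the robot, y to its left, z up, the work surface at z = 0. Lengths are in m, angles in rad, forces in N, time in s.
With the tool pointing down it reaches from about 0.325 to 1 m from the base axis. Payload 5.1 kg.
Tool frame: the origin (TCP) lies at the very end of the fingers, on their centre line; the grasp point (between the pads) lies 19 mm behind it; z points along the fingers, y is the line along which they close (so a half turn about z gives the same grasp; the last joint's range is limited). The gripper opens to 85 mm and grips with 20 to 120 N. Pads are 22 mm wide; open, the fingers measure 114 mm over their backs; the gripper's body (76 mm by 85 mm) begins 54 mm behind the grasp point. The pads swing forward as they close: fully open they stand 13 mm farther back than shut.
Start: joints at [1.058, 0.124, 1.65, -0, 1.367, -0.083], TCP at [0.271, 0.591, 0.194] pointing down, gripper open.
Joint ranges: [-2.61, 2.61], [-1.02, 2.33], [0.03, 2.71], [-1.35, 4.49], [0.32, 2.68], [-2.91, 2.91]. Speed limits (rad/s): [2.57, 2.57, 3.14, 3.14, 3.14, 3.14].

## Interface

Orientations are given as a unit quaternion [x, y, z, w].
In Python, from station import env gives the robot as it stands. Calls block until the motion is done:
- env.move_ptp(position, orientation): joint-space move of the TCP to a pose.
- env.move_l(position, ori=None, v=0.15, contact_N=None): straight line of the TCP; ori=None keeps the orientation; v is the mean speed in m/s. With contact_N (N) it stops when the force on the tool has changed by that much, and returns True; else False.
- env.goto_joints(angles): joint-space move.
- env.gripper_open() and env.gripper_close(newtons=None): open the fingers fully, or close them until they stop; newtons is the grip in N (None keeps the last).
- env.wait(seconds).
- env.inverse_kinematics(position, orientation): joint angles nearest the present ones, or None.
- env.get_obs(): the state.
- env.capture(name): name is "scene" or "side" or "wrist"; returns (picture, depth): 384x512x3 uint8, blue, green, red; 384x512 float32, m along the optical axis (not along the pixel's ray), 0 where there is no reading.
- env.camera_model(name): a dict with "fx", "fy", "cx", "cy" (pixels), "world_from_camera" (4x4, takes a point from camera to world coordinates); the wrist camera has in their place "mount" (4x4, takes a point from camera to tool coordinates, whose origin is the TCP and whose axes are the flange's). Camera axes: x right, y down, z forward; pixel columns grow to the right and rows downward; lengths in m; the calibration is good to about 2 mm. A picture is of the moment at which its call begins: read the wrist's pose just before it. camera_model takes no time and is no camera call.
A pose or a line that the arm cannot do raises env.PlanningError and nothing moves.
- env.hand_in(): hands the job in; it is judged then, once.
The state is a dict: "clock": time; "joint_positions": joint angles; "dq": joint speeds; "tau": joint torques, N m; "tool_pos": TCP position; "orientation": TCP orientation; "force": force on the tool from outside, world axes, zero at the start; "torque": the same for the moment, N m; "width": finger opening in m; "finger_force": force on a finger pad.
Only numpy, scipy, OpenCV 4.12 (cv2) and the standard library are available. Lean on these libraries where they do the work, as an engineer would, in place of code of your own. Each camera call takes 0.05 s, during which the arm holds its last target. There are 200 camera calls.

## Working session

There is one attempt and no reset: what is moved stays moved. The work goes in short steps, each a Python script; the robot and the scene stay as the last script left them, time stands still between calls to the robot, and variables do not carry over. Pictures are saved under pics/ and viewed, at most 10 in all, crops included, and the job is handed in when it is done.

```bash
mkdir -p pics; ls; cat > h.py <<'E'
import numpy as np, cv2
from station import env
from scipy.spatial.transform import Rotation as R
def cloud(name):
    o=env.get_obs(); im,d=env.capture(name); m=env.camera_model(name)
    v,u=np.mgrid[:384,:512]
    P=np.stack([(u-m["cx"])/m["fx"]*d,(v-m["cy"])/m["fy"]*d,d,np.ones_like(d)],-1)
    if "mount" in m:
        T=np.eye(4);T[:3,:3]=R.from_quat(o["orientation"]).as_matrix();T[:3,3]=o["tool_pos"];T=T@m["mount"]
    else: T=m["world_from_camera"]
    W=(P@np.array(T).T)[...,:3]; W[d==0]=np.nan
    return im,W
E
python3 - <<'E'
from h import *
o=env.get_obs();print(o["clock"],o["orientation"],o["width"])
ims=[]
for n in("scene","side"):
    im,W=cloud(n);ims.append(im);np.savez(f"{n}.npz",im=im,W=W);print(n,np.array(env.camera_model(n)["world_from_camera"]).round(2).tolist())
cv2.imwrite("pics/a.png",cv2.resize(np.hstack(ims),(800,300)))
cv2.imwrite("pics/b.png",ims[0])
E
```

```text
pics
0.0 [ 2.13211841e-01  9.77005452e-01 -9.84803255e-04 -2.96570258e-04] 0.08527148754600251
scene [[-0.85, 0.3, -0.44, 0.82], [0.53, 0.47, -0.71, 0.49], [-0.01, -0.83, -0.55, 0.41], [0.0, 0.0, 0.0, 1.0]]
side [[-0.99, -0.13, 0.11, 0.43], [-0.17, 0.76, -0.63, 0.68], [-0.0, -0.64, -0.77, 0.81], [0.0, 0.0, 0.0, 1.0]]
```

View pics/a.png

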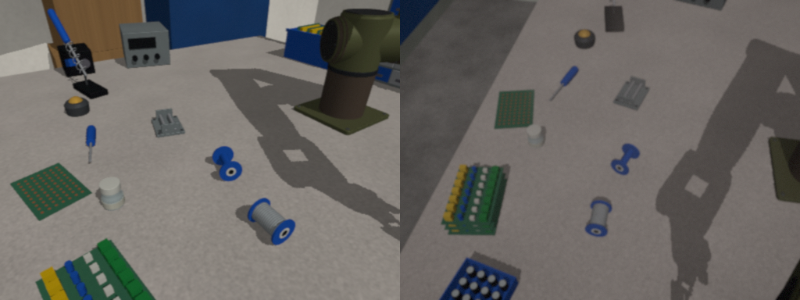

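The side view (right half) shows the full grey reel at about (599,217), the empty reel at (625,159) and the cradle at (632,92), all in the 800-pixel picture. Next I measure them.

```bash
cat > meas.py <<'E'
from h import *
def pca(p):
    c=p.mean(0);w,v=np.linalg.eigh(np.cov((p-c).T));return c,v
def reel(W,g,r=.055):
    for _ in range(4):
        m=(np.hypot(W[...,0]-g[0],W[...,1]-g[1])<r)&(W[...,2]>.012)&(W[...,2]<.08)
        p=W[m];(cx,cy),(a,b),ang=cv2.minAreaRect((p[:,:2]*1000).astype(np.float32));g=np.array([cx,cy])/1000
    return g,(a,b,ang),p[:,2].max(),len(p)
E
python3 - <<'E'
from meas import *
f={n:np.load(n+".npz") for n in("scene","side")}
s=f["side"]["W"]
for nm,(u,v) in dict(full=(255,277),empty=(288,203),cradle=(297,118)).items():
    g=s[v,u];print(nm,g.round(3))
    for n in f: print("  ",n,reel(f[n]["W"],g[:2],.075 if nm=="cradle" else .05))
E
```

```text
full [0.518 0.248 0.048]
   scene (array([0.52375543, 0.24111049]), (52.15797424316406, 69.21611022949219, 0.3008263111114502), np.float64(0.053061503787949826), 1797)
   side (array([0.52282947, 0.24011588]), (69.9360122680664, 51.258148193359375, 89.72457122802734), np.float64(0.05501390333324674), 1043)
empty [0.484 0.063 0.034]
   scene (array([0.4869794 , 0.05806753]), (69.7846908569336, 51.59014129638672, 70.31822967529297), np.float64(0.05162026346465737), 976)
   side (array([0.48556567, 0.0577033 ]), (70.08368682861328, 52.3096809387207, 71.5261459350586), np.float64(0.05431877980314537), 698)
cradle [ 0.5   -0.219  0.011]
   scene (array([ 0.50332001, -0.21187007]), (104.25482177734375, 49.78396987915039, 74.95906066894531), np.float64(0.03705450843016661), 526)
   side (array([ 0.5042894 , -0.21302513]), (104.91364288330078, 77.81940460205078, 79.63714599609375), np.float64(0.040086242177535314), 563)
```

```bash
cat >> h.py <<'E'
def down(ydeg):
    "tool pointing down, fingers closing along heading ydeg or ydeg+180, whichever needs least turn of joint 6"
    qs=[]
    for a in(ydeg,ydeg+180):
        y=np.array([np.cos(np.radians(a)),np.sin(np.radians(a)),0]);z=np.array([0,0,-1.])
        qs.append(R.from_matrix(np.stack([np.cross(y,z),y,z],1)).as_quat())
    return qs
def best(p,ydeg):
    q0=env.get_obs()["joint_positions"];c=[]
    for q in down(ydeg):
        j=env.inverse_kinematics(p,q)
        if j is not None:c.append((np.abs(np.array(j)[5]),q))
    return min(c,key=lambda t:t[0])[1]
E
python3 - <<'E'
from meas import *
ims=[]
for g,a in(((.504,-.2125),-12),((.523,.2405),0)):
    p=[*g,.24];env.move_ptp(p,best(p,a));im,W=cloud("wrist");ims.append(im)
    o=env.get_obs();print(o["clock"],o["joint_positions"])
    print(reel(W,np.array(g),.075 if g[1]<0 else .05))
    if g[1]<0:
        np.savez("cr.npz",W=W,im=im)
        # cheeks
        m=(np.hypot(W[...,0]-g[0],W[...,1]-g[1])<.08)&(W[...,2]>.029)&(W[...,2]<.045);m=m.astype(np.uint8)
        n,l,st,ce=cv2.connectedComponentsWithStats(m)
        for i in range(1,n):
            if st[i,4]>30: print("cheek",st[i,4],W[l==i].mean(0))
cv2.imwrite("pics/w.png",cv2.resize(np.hstack(ims),(800,300)))
E
```

```text
3.0917 [-4.96076335e-01 -1.29592130e-01  1.82698017e+00  1.08844050e-04
  1.44432773e+00 -2.87681654e-01]
(array([ 0.50143707, -0.21359189]), (100.13911437988281, 49.87266540527344, 74.9655532836914), np.float64(0.03790007878596546), 1516)
cheek 178 [ 0.51416317 -0.16786896  0.03492933]
cheek 180 [ 0.48927943 -0.25893825  0.03413435]
4.8 [ 3.36067415e-01 -6.45271214e-02  1.76651500e+00 -2.73488673e-04
  1.43958474e+00  3.37640380e-01]
(array([0.5223089 , 0.24057021]), (66.85765075683594, 51.444515228271484, 89.93748474121094), np.float64(0.05266329077853993), 1816)
```

View pics/w.png

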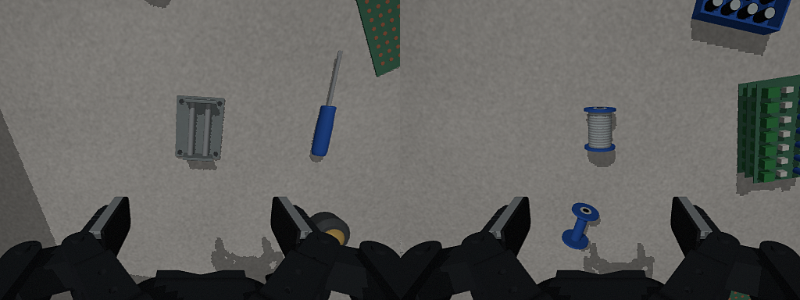

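The wrist views put the cradle at (0.5017, -0.2134) with its axis at 74.8°, and the reel at (0.522, 0.2405) with its axis at 90°. These agree with the fixed cameras and the given sizes, so I grasp.

```bash
python3 - <<'E'
from meas import *
g=[.5225,.2405]
env.move_l([*g,.08],v=.15);hit=env.move_l([*g,.004],v=.06,contact_N=8)
o=env.get_obs();print(hit,o["tool_pos"],o["force"])
if not hit:
    env.gripper_close(40);o=env.get_obs();print(o["width"],o["finger_force"],o["force"])
    env.move_l([*g,.03],v=.06);env.move_l([*g,.15],v=.15)
    o=env.get_obs();print(o["clock"],o["width"],o["force"])
    im,W=cloud("side");im2,_=cloud("wrist")
    cv2.imwrite("pics/c.png",cv2.resize(np.hstack([im,im2]),(800,300)))
E
```

```text
False [0.52292865 0.24068435 0.00457118] [ 0.95167167  0.09030048 -0.03832812]
0.00013497039736193195 5.60751736164093 [ 0.54081591 -1.34470038 11.33593117]
9.7333 1.0809636490860881e-05 [ 0.9343263  -0.13200916 -1.0274733 ]
```

View pics/c.png

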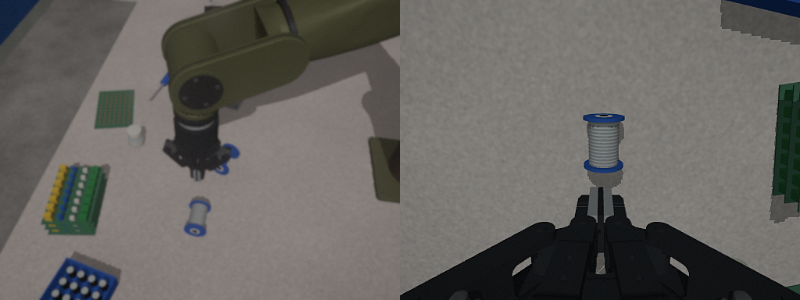

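The gripper shut on nothing. In the wrist view the reel lies ahead of the fingertips at (604,145), and in the side view it is at (197,217). I check where it is now.

```bash
python3 - <<'E'
from meas import *
env.gripper_open()
for n in("side","scene","wrist"):
    im,W=cloud(n)
    b=im.astype(int); u=(np.hypot(W[...,0]-.5225,W[...,1]-.25)<.15)&(W[...,2]>.012)&(W[...,2]<.058)
    k,l,st,ce=cv2.connectedComponentsWithStats(u.astype(np.uint8))
    for i in range(1,k):
        if st[i,4]>150:p=W[l==i];print(n,st[i,4],cv2.minAreaRect((p[:,:2]*1000).astype(np.float32)),p[:,2].max())
    if n!="wrist": cv2.imwrite(f"pics/{n}2.png",im)
print(env.camera_model("wrist")["mount"])
E
```

```text
side 1037 ((524.95361328125, 240.8860321044922), (69.2834701538086, 50.66115188598633), 89.78441619873047) 0.05588367624904478
scene 1808 ((526.8046264648438, 241.381591796875), (68.32196807861328, 52.8031120300293), 89.52819061279297) 0.05277827315311101
wrist 3031 ((524.979248046875, 240.5483856201172), (66.94696807861328, 50.963863372802734), 89.97708892822266) 0.05223116760837215
[[-1.19956717e-04 -9.57646357e-01 -2.87946939e-01  7.25060549e-02]
 [ 9.99999561e-01  1.52658584e-04 -9.24300850e-04  4.86895859e-04]
 [ 9.29110914e-04 -2.87946924e-01  9.57645919e-01 -1.78758417e-01]
 [ 0.00000000e+00  0.00000000e+00  0.00000000e+00  1.00000000e+00]]
```

View pics/scene2.png

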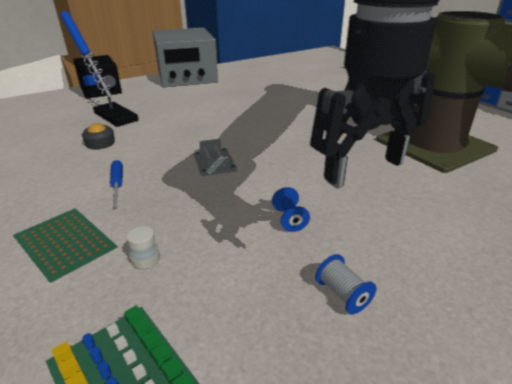

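The reel has not moved (0.525, 0.2405). I check the real fingertip height against the reported TCP, open and shut, with the scene camera.

```bash
python3 - <<'E'
from meas import *
def tips():
    o=env.get_obs();t=o["tool_pos"];im,W=cloud("scene")
    m=(np.hypot(W[...,0]-t[0],W[...,1]-t[1])<.09)&(W[...,2]>.07)&(W[...,2]<.2)
    p=W[m];k=p[p[:,2]<np.percentile(p[:,2],0.5)+.01]
    print(o["clock"],t,o["width"],"zmin",np.sort(p[:,2])[:200:40].round(4),"low pts x",k[:,0].min(),k[:,0].max(),"y",k[:,1].min(),k[:,1].max())
    return im
a=tips();env.gripper_close(40);b=tips();env.gripper_open();print(env.get_obs()["clock"])
cv2.imwrite("pics/d.png",np.hstack([a[60:230,290:512],b[60:230,290:512]]))
E
```

```text
10.7667 [0.52251692 0.24048906 0.15002177] 0.08524820379865318 zmin [0.1994] low pts x 0.4797217876771217 0.5725464748189368 y 0.23521889840280485 0.24672279715603895
11.5833 [0.52251018 0.24050681 0.15001334] -3.4012580278670346e-06 zmin [0.1864 0.1904 0.194  0.1966 0.1987] low pts x 0.5111406627541859 0.53687984728422 y 0.23107965652442541 0.25238866641810664
12.4167
```

View pics/d.png

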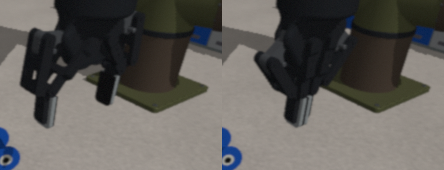

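The shut tips sit at z ≈ 0.186 while the TCP reads 0.150. The real fingertips are therefore about 36 mm higher than reported, which explains the fingers closing on top of the reel. I correct for this and grasp again, with a contact stop.

```bash
python3 - <<'E'
from meas import *
g=[.5245,.2405]
env.move_l([*g,.05],v=.2);hit=env.move_l([*g,-.034],v=.08,contact_N=8)
o=env.get_obs();print(hit,o["tool_pos"],o["force"])
if not hit:
    env.gripper_close(40);o=env.get_obs();print(o["width"],o["finger_force"],o["force"])
    if o["width"]>.03:
        env.move_l([*g,.10],v=.15)
        o=env.get_obs();print(o["clock"],o["width"],o["force"])
        im,W=cloud("scene");im2,_=cloud("wrist")
        t=o["tool_pos"];blue=(im[...,0]>1.8*im[...,2])&(im[...,0]>60)&(np.hypot(W[...,0]-t[0],W[...,1]-t[1])<.06)
        p=W[blue];print("blue",p.min(0),p.max(0),len(p))
        cv2.imwrite("pics/e.png",cv2.resize(np.hstack([im,im2]),(800,300)))
E
```

```text
False [ 0.5251699   0.24075076 -0.03327129] [-0.60994091 -0.22154567 -0.58348823]
0.037131133492192846 39.90027844905853 [-0.06272501 -0.19440285  1.70103046]
15.8083 0.036950769210503026 [ 0.77733347  0.32972    -3.48948943]
blue [0.49873331 0.19253451 0.13215752] [0.57342249 0.27477275 0.37074596] 846
```

View pics/e.png

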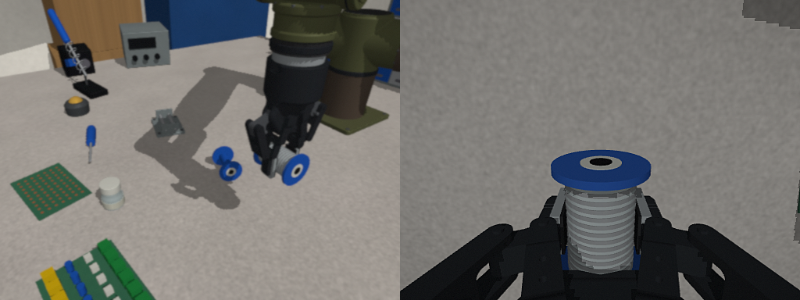

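The reel is held between the flanges: width is 37 mm, the weight shows in the force reading, and the flange bottom is at 0.132 as expected. Next I place it.

```bash
python3 - <<'E'
from meas import *
c=[.5017,-.2134];p=[*c,.10]
env.move_ptp(p,best(p,-15.2))
env.move_l([*c,.02],v=.15);hit=env.move_l([*c,-.016],v=.03,contact_N=5)
o=env.get_obs();print(hit,o["clock"],o["tool_pos"],o["width"],o["force"])
im,W=cloud("scene");cv2.imwrite("pics/f.png",im[90:240,130:330].repeat(3,0).repeat(3,1))
E
```

```text
True 19.275 [ 0.50143011 -0.21325896 -0.01345709] 0.036728739411255144 [-0.38433506 -0.48628215  5.92968917]
```

View pics/f.png

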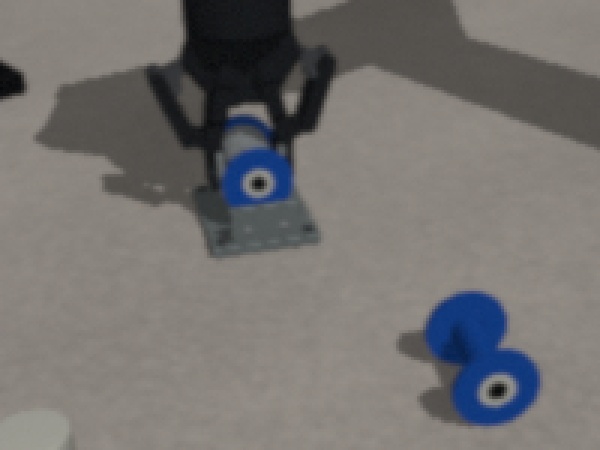

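Contact came exactly at the expected seating height (-0.0135). The reel sits between the cheeks at (258,180) in the crop. I release and check.

```bash
python3 - <<'E'
from meas import *
env.gripper_open();env.move_l([.5015,-.2133,.14],v=.12);env.wait(.3)
im,W=cloud("wrist");c=np.array([.5017,-.2134])
m=(np.hypot(W[...,0]-c[0],W[...,1]-c[1])<.06)&(W[...,2]>.05)&(W[...,2]<.085)
p=W[m];print(cv2.minAreaRect((p[:,:2]*1000).astype(np.float32)),p[:,2].max(),env.get_obs()["clock"])
im2,W2=cloud("scene");print(reel(W2,np.array([.487,.058])))
cv2.imwrite("pics/g.png",cv2.resize(np.hstack([im2,im]),(800,300)))
E
```

```text
((501.7113952636719, -213.41580200195312), (67.02719116210938, 50.694549560546875), 74.63197326660156) 0.07291585697292838 21.65
(array([0.48679678, 0.05840627]), (71.37336730957031, 51.801597595214844, 70.48859405517578), np.float64(0.05205171732709368), 980)
```

View pics/g.png

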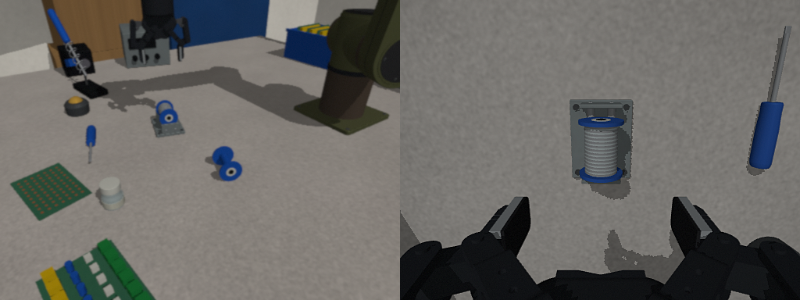

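The full reel is seated centrally in the cradle (600,148 in the wrist half), the empty reel has not moved, and the gripper is clear.

```bash
python3 -c "
from station import env
print(env.hand_in())"
```

```text
the job is handed in; nothing more can be done
None
```

The full reel rests in the feed cradle, centred and aligned with the bars to within about 1 mm and 1° by the wrist camera; the empty reel was not disturbed, and the job was handed in at about 22 s (the first grasp missed because the fingertips sit about 36 mm above the reported TCP, corrected on the second try).

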